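# Pack out the short ceramic tile in the bonding jig and hold it flush

## Task

Two white ceramic reference tiles lie in the two nests of the black bonding jig, each with a gap between it and the rear fence. Stand the steel parallel on the jig floor in the one gap that is wide enough for it, behind the short tile and lengthwise along the fence, and let go of it; then push the short tile back from its front edge, gently because the ceramic chips (a steady push of about 5 N, never over 20 N), until tile, parallel and fence sit flush, and finish while still holding the tile pressed there. Leave the long tile, the dropper bottle and the round optic box where they are.

Things in the scene. Friction and masses are not known exactly. Their poses are not given: they have to be found in the camera images.
- jig: black bonding jig bolted to the table, maybe turned: base x -62..+64 mm, y +-82, 10 mm thick (tiles lie on it), bolted ears (15 mm high) to y +-111. Origin: centre of its underside; +x points away from the robot to the rear fence, +y left. Ribs 8 mm wide, tops 17 mm over the table, x -38..+40, at y -74, 0, +74 form two nests 66 mm wide, open to the front; bare floor on to x -62
- fence_face (a point): middle of the bright rear fence's flat front face, at floor level: x +40 mm, y 0, z +10 mm in the jig's frame, with the jig's axes. The fence runs 156 mm along y, is 20 mm thick and its top is 24 mm above the table
- tile_short: the short white ceramic tile, 48 mm deep (x), 60 mm wide (y), 12 mm thick, about 130 g, loose on the floor of either nest, about 15 to 21 mm between its rear edge and the fence. Origin: on its underside at the middle of its FRONT edge; +x points to its rear edge. Packed flush, its origin is at x = -20 mm in the jig's frame
- tile_long: the long white ceramic tile, 60 mm square, 12 mm thick, about 160 g, loose in the other nest, only about 3 to 9 mm between its rear edge and the fence. Origin: on its underside at the middle of its FRONT edge; +x points to its rear edge. To be left alone
- parallel: plain steel machinist's parallel (spacer bar), 12 mm thick (x), 50 mm long (y), 36 mm high (z), about 160 g, standing on its long narrow edge on the table left of the jig; either way round will do. Origin: centre of its underside. On the jig floor its top is 46 mm above the table, 22 mm above the fence; flush, its origin is at x = +34 mm in the jig's frame
- dropper: brown dropper bottle with black teat, 38 mm diameter, 115 mm high, standing right of the jig; origin at the centre of its underside. To be left alone
- optic_box_round: small clear round box with lid, 41 mm diameter, 18 mm high, on the table left of and beyond the parallel; origin at the centre of its underside. To be left alone
There are look-alikes about, which are no part of the job. What is shaped like the tile_short but pink, purple or turquoise is not meant.

How it is judged:
By the outcome, as a careful person would: the job done as asked, in the order asked, and still so for the second after the job is handed in, while the arm keeps its last pose, push and grip.
It also fails if it takes over 53 s, if anything falls off the work surface, if the arm or the gripper's body presses on something with over 40 N, if the wrist force passes 120 N, or if a joint passes its speed limit or range.

## Robot

A 6-joint arm with a two-finger parallel gripper is mounted at the origin on a cart in front of the work surface, level with it; the furniture and walls round the work are solid. World frame = base frame: x ahead of the robot, y to its left, z up, the work surface at z = 0. Lengths are in m, angles in degrees, forces in N, time in s.
With the tool pointing down it reaches from about 0.4 to 0.825 m from the base axis. Payload 7 kg.
Tool frame: the origin (TCP) lies at the very end of the fingers, on their centre line; the grasp point (between the pads) lies hold_point_z behind it (hold_point_z is the distance from the TCP to the grasp point, in m); z points along the fingers, y is the line along which they close (so a half turn about z gives the same grasp; the last joint's range is limited). The gripper opens to 88 mm and grips with 3 to 60 N. Pads are 19 mm wide; open, the fingers measure 130 mm over their backs; the gripper's body (78 mm by 193 mm) begins 47 mm behind the grasp point.
Start: joints at [85.663, 20.546, 0.682, 0, -70.136, -16.507], TCP at [0.24, 0.631, 0.227] pointing down, gripper open.
Joint ranges: [-176.03, 176.03], [-82.01, 121.73], [-58.28, 71.71], [-173.87, 95.51], [-174.79, -0.11], [-173.66, 173.66]. Speed limits (degrees/s): [136.94, 136.94, 172.46, 180, 180, 180].

## Interface

Orientations are given as [roll, pitch, yaw] about the fixed x, y, z axes, in that order (R = Rz(yaw) Ry(pitch) Rx(roll)).
In Python, from plant import get_obs, snapshot, close_job, hold_point_z gives the robot as it stands.
- The arm moves only by the tool play_rows, never from a script. Its argument "commands" is a list that holds one entry, the list of rows, each a list of 7 numbers: the shift along the tool's x, y, z in cm, then the turn, a rotation vector about the tool's x, y, z in degrees, then the opening, from 0 (shut) to 1 (fully open). In form: [[[x, y, z, ax, ay, az, fingers], ...]]. A call has 1 to 20 rows; each row is the pose to reach, as a shift and turn from the pose commanded when the call began, along the tool's axes at that moment; what a row does not reach only later rows make up. A row lasts 1/12 s, in which the tool goes at most 41.7 mm and 7.16 degrees, less where a joint would pass 70% of its speed; a pose out of reach is approached as far as the arm can. A call with a gripper value outside its range is refused whole. The fingers move at their own pace and stop on an object; the grip force is fixed at half the most. Time passes only in rows, so rows that repeat a pose let the fingers close. It gives the time, the measured TCP pose, the force, the opening and the grip force at its end, in the units of the state.
- get_obs(): the state, without advancing time (a new reading comes with each control period).
- snapshot(name): name is "scene" or "top" or "wrist"; returns a dict with "frame" (420x560x3 uint8, red, green, blue), "camera_matrix" (3x3 intrinsics, pixels), "origin" and "attitude" of the camera in the world. Camera axes: x right, y down, z forward; pixel columns grow to the right and rows downward; lengths in m; the calibration is good to about 2 mm. A picture is of the moment at which its call begins. There is no depth.
- close_job(): hands the job in; it is judged then, once.
The state is a dict: "clock": time; "joint_pos": joint angles; "qvel": joint speeds; "tau": joint torques, N m; "tool_pos": TCP position; "orientation": TCP orientation; "force": force on the tool from outside, world axes, zero at the start; "moment": the same for the moment, N m; "opening": finger opening in m; "gripper_force": force on a finger pad.
Only numpy, scipy, OpenCV 4.12 (cv2) and the standard library are available. Lean on these libraries where they do the work, as an engineer would, in place of code of your own. Each camera call takes 0.05 s, during which the arm holds its last target. There are 200 camera calls.

## Working session

There is one attempt and no reset: what is moved stays moved. The work goes in short steps, Python scripts to look and compute and a tool call to move; the robot and the scene stay as the last step left them, time stands still between calls to the robot, and variables do not carry over. Pictures are saved under pics/ and viewed, at most 10 in all, crops included, and the job is handed in when it is done.

Besides the shell and the picture viewer there is one more tool, called after "Request:" as name(argument=value, ...) on one line, values as JSON. play_rows: Moves the arm, as the interface text tells. Its arguments: {"type":"object","properties":{"commands":{"type":"array","items":{"type":"array","items":{"type":"array","items":{"type":"number"}}}}},"required":["commands"]}

```bash
mkdir -p pics; cat > h.py <<'E'
import numpy as np, cv2, pickle
from plant import get_obs, snapshot, close_job, hold_point_z
def snap(n,f):
    s=snapshot(n); cv2.imwrite(f'pics/{f}.png',cv2.cvtColor(np.asarray(s['frame']),cv2.COLOR_RGB2BGR)); pickle.dump(s,open(f'pics/{f}.pkl','wb')); return s
def att(s):
    a=np.array(s['attitude'],float)
    if a.shape==(3,3): return a
    from scipy.spatial.transform import Rotation as R
    return R.from_euler('xyz',a,degrees=True).as_matrix()
def ray(s,u,v,z):
    d=att(s)@np.linalg.inv(np.array(s['camera_matrix']))@np.array([u,v,1.]); o=np.array(s['origin']); return o+d*(z-o[2])/d[2]
def proj(s,p):
    q=np.array(s['camera_matrix'])@att(s).T@(np.array(p)-np.array(s['origin'])); return q[:2]/q[2]
def load(f): return pickle.load(open(f'pics/{f}.pkl','rb'))
E
python3 - <<'E'
from h import *
for n in('scene','top'):
    s=snap(n,n+'0'); print(s['origin'],s['attitude'],s['camera_matrix'])
print(get_obs(),hold_point_z)
E
```

```text
[0.04443718 0.61169092 0.44686728] [-115.13887106   -1.16459619 -142.54250732] [[409.96187221   0.         279.98466702]
 [  0.         409.96187221 207.33370235]
 [  0.           0.           1.        ]]
[ 0.47811829 -0.07337137  1.63017926] [-1.76390654e+02 -5.52690434e-02 -9.10759422e+01] [[544.91011487   0.         277.88172355]
 [  0.         544.91011487 208.01388176]
 [  0.           0.           1.        ]]
{'clock': 0.1, 'joint_pos': array([ 8.56630947e+01,  2.05864392e+01,  6.38242830e-01, -1.59151029e-02,
       -7.01364890e+01, -1.65062712e+01]), 'qvel': array([ 0.01285471, -0.0611062 ,  0.23672864,  0.10272921,  0.09531618,
       -0.05079993]), 'tau': array([-1.23844944e-03, -5.84160376e+01,  2.93753135e+01,  7.01555684e+00,
        1.01704712e-02, -4.09636459e-05]), 'tool_pos': array([0.24005964, 0.63039389, 0.22572625]), 'orientation': array([ 1.79914553e+02, -9.71733791e-03, -2.08485880e+01]), 'force': array([-0.17358335, -0.65024477, -0.76541526]), 'moment': array([ 0.00900707,  0.00628462, -0.04521999]), 'gripper_force': 0.0, 'opening': 0.08784945858705041} 0.0188
```

View pics/top0.png

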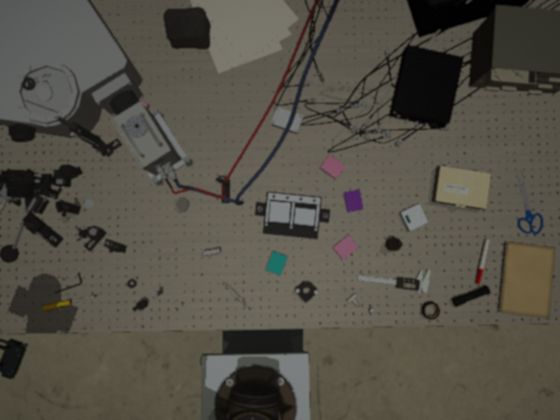

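View pics/scene0.png

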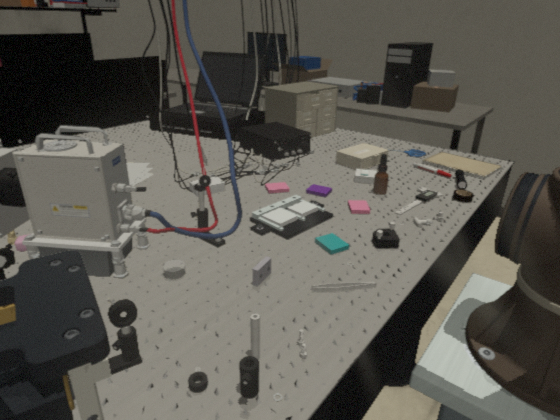

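The top view shows the jig at about (292,214), its fence towards the top of the image, and the parallel at (212,251). The round box is at (182,205), and the dropper at (393,243). I'll enlarge this area.

```bash
python3 - <<'E'
from h import *
im=cv2.imread('pics/top0.png'); c=im[180:265,195:340]
c=cv2.resize(c,None,fx=5.5,fy=5.5,interpolation=cv2.INTER_CUBIC); c=cv2.convertScaleAbs(c,alpha=1.4)
cv2.imwrite('pics/c1.png',c)
s=load('top0')
for u,v,z in((292,214,.01),(212,251,.036),(393,243,.1),(182,205,.018)): print(ray(s,u,v,z).round(3))
E
```

```text
[ 0.562 -0.119  0.01 ]
[0.457 0.118 0.036]
[ 0.47  -0.397  0.1  ]
[0.594 0.207 0.018]
```

View pics/c1.png

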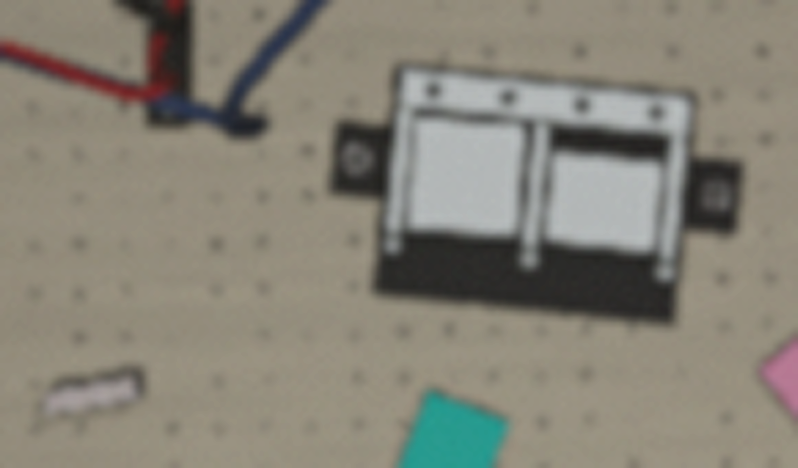

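Short tile is in the right-hand nest, with a gap of about 5 px behind it. The parallel runs from about (45,400) to (140,385) in the crop. I'll compute the poses and plan a view move.

```bash
cat >> h.py <<'E'
from scipy.spatial.transform import Rotation as R
def plan(p,yaw):
    o=get_obs(); r0=R.from_euler('xyz',o['orientation'],degrees=True); r1=R.from_euler('xyz',[180,0,yaw],degrees=True)
    print('tool', o['tool_pos'].round(4), o['orientation'].round(2),'F',o['force'].round(2),'t',round(o['clock'],2))
    d=r0.inv().apply(np.array(p)-o['tool_pos'])*100; w=(r0.inv()*r1).as_rotvec(degrees=True)
    print('move cm',d.round(2),'rot',w.round(2))
E
python3 - <<'E'
from h import *
s=load('top0'); P=lambda u,v,z:ray(s,195+u/5.5,180+v/5.5,z)
a=P(400,68,.024);b=P(692,97,.024); d=a-b; print('fence rear corners',a.round(4),b.round(4),np.linalg.norm(d),'yaw',np.degrees(np.arctan2(-d[0],d[1])))
yaw=np.arctan2(-d[0],d[1]); ex=np.array([np.cos(yaw),np.sin(yaw),0]); print('jig0',((a+b)/2-ex*.060).round(4))
a=P(50,398,.036);b=P(138,382,.036);d=a-b; print('par',((a+b)/2).round(4),np.linalg.norm(d),np.degrees(np.arctan2(-d[0],d[1])))
plan([.45,.10,.26],-80)
E
```

```text
fence rear corners [ 0.6263 -0.0477  0.024 ] [ 0.6078 -0.2044  0.024 ] 0.15779505240160233 yaw -6.763527972310322
jig0 [ 0.5575 -0.1189  0.024 ]
par [0.4569 0.1174 0.036 ] 0.04735707553908316 9.213225170679468
tool [0.2401 0.6304 0.2257] [ 1.7991e+02 -1.0000e-02 -2.0850e+01] F [-0.17 -0.65 -0.77] t 0.1
move cm [38.5  42.1  -3.36] rot [ 7.000e-02 -5.000e-02  5.915e+01]
```

Request:
play_rows(commands=[[[38.5,42.1,-3.4,0,0,59,1],[38.5,42.1,-3.4,0,0,59,1],[38.5,42.1,-3.4,0,0,59,1],[38.5,42.1,-3.4,0,0,59,1],[38.5,42.1,-3.4,0,0,59,1],[38.5,42.1,-3.4,0,0,59,1],[38.5,42.1,-3.4,0,0,59,1],[38.5,42.1,-3.4,0,0,59,1],[38.5,42.1,-3.4,0,0,59,1],[38.5,42.1,-3.4,0,0,59,1],[38.5,42.1,-3.4,0,0,59,1],[38.5,42.1,-3.4,0,0,59,1],[38.5,42.1,-3.4,0,0,59,1],[38.5,42.1,-3.4,0,0,59,1],[38.5,42.1,-3.4,0,0,59,1],[38.5,42.1,-3.4,0,0,59,1],[38.5,42.1,-3.4,0,0,59,1],[38.5,42.1,-3.4,0,0,59,1]]])

```text
clock: 1.6
tool_pos: [0.4499, 0.101, 0.2604]
orientation: [180.0, 0.0, -79.8]
force: [0.2, 0.4, 0.4]
opening: 0.0879
gripper_force: 0.0
```

```bash
python3 - <<'E'
from h import *
s=snap('wrist','w1'); print(s['origin'],s['attitude']); print(s['camera_matrix'])
cv2.imwrite('pics/w1b.png',cv2.convertScaleAbs(cv2.imread('pics/w1.png'),alpha=1.3))
plan([.45,.1,.26],-80.8)
E
```

```text
[0.46352541 0.02293664 0.41794026] [ 1.63044114e+02  4.17010947e-02 -1.69769517e+02]
[[320.5096624    0.         278.52519791]
 [  0.         320.5096624  211.19283447]
 [  0.           0.           1.        ]]
tool [0.4499 0.1012 0.2604] [179.98  -0.   -79.76] F [-0.77  0.48  0.59] t 1.65
move cm [0.12 0.01 0.04] rot [ 0.02 -0.    1.04]
```

View pics/w1b.png

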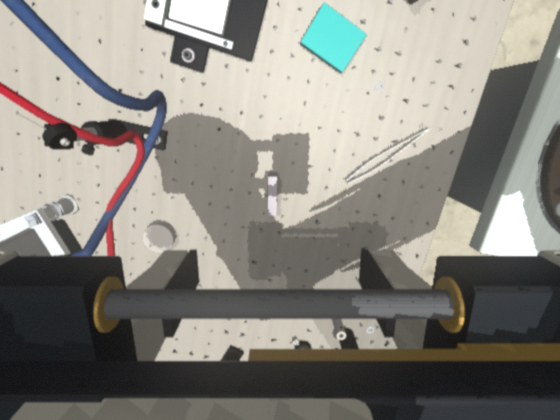

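```bash
python3 - <<'E'
from h import *
im=cv2.imread('pics/w1.png')[150:230,230:315]
cv2.imwrite('pics/c2.png',cv2.convertScaleAbs(cv2.resize(im,None,fx=7,fy=7,interpolation=cv2.INTER_CUBIC),alpha=1.5))
s=load('w1')
import itertools
for z in(.036,0): 
  for a,b in((6,25),(6,-25),(-6,-25),(-6,25)):
    y=np.radians(9.2); p=np.array([.4569,.1174,z])+[a*.001*np.cos(y)-b*.001*np.sin(y),a*.001*np.sin(y)+b*.001*np.cos(y),0]
    print(z,a,b,((proj(s,p)-[230,150])*7).round(0))
E
```

```text
0.036 6 25 [248. 442.]
0.036 6 -25 [249. 164.]
0.036 -6 -25 [319. 166.]
0.036 -6 25 [315. 443.]
0 6 25 [255. 387.]
0 6 -25 [257. 130.]
0 -6 -25 [321. 131.]
0 -6 25 [317. 388.]
```

View pics/c2.png

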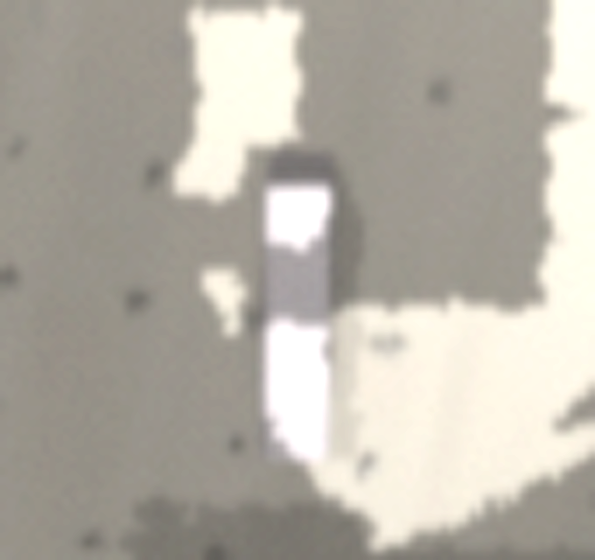

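```bash
python3 - <<'E'
from h import *
s=load('w1'); p=ray(s,230+297/7,150+322/7,.036); print(p)
for a in((297.5,183),(296.5,461)): print(ray(s,230+a[0]/7,150+a[1]/7,.036))
plan([p[0],p[1],.017],-80.8)
E
```

```text
[0.45394892 0.11971945 0.036     ]
[0.45811145 0.09540004 0.036     ]
[0.44962844 0.14496174 0.036     ]
tool [0.4499 0.1012 0.2604] [179.98  -0.   -79.76] F [-0.77  0.48  0.59] t 1.65
move cm [-1.75 -0.73 24.34] rot [ 0.02 -0.    1.04]
```

Request:
play_rows(commands=[[[-1.8,-0.7,4,0,0,0.7,1],[-1.8,-0.7,8,0,0,0.7,1],[-1.8,-0.7,12,0,0,0.7,1],[-1.8,-0.7,16,0,0,0.7,1],[-1.8,-0.7,19,0,0,0.7,1],[-1.8,-0.7,22,0,0,0.7,1],[-1.8,-0.7,23.5,0,0,0.7,1],[-1.8,-0.7,24.35,0,0,0.7,1],[-1.8,-0.7,24.35,0,0,0.7,1],[-1.8,-0.7,24.35,0,0,0.7,0],[-1.8,-0.7,24.35,0,0,0.7,0],[-1.8,-0.7,24.35,0,0,0.7,0],[-1.8,-0.7,24.35,0,0,0.7,0],[-1.8,-0.7,24.35,0,0,0.7,0],[-1.8,-0.7,24.35,0,0,0.7,0],[-1.8,-0.7,24.35,0,0,0.7,0],[-1.8,-0.7,24.35,0,0,0.7,0],[-1.8,-0.7,24.35,0,0,0.7,0],[-1.8,-0.7,24.35,0,0,0.7,0]]])

```text
clock: 3.23
tool_pos: [0.4539, 0.1193, 0.0171]
orientation: [180.0, 0.0, -80.5]
force: [-0.2, -0.5, 0.1]
opening: 0.0265
gripper_force: 0.0
```

Request:
play_rows(commands=[[[0,0,0,0,0,0,0],[0,0,0,0,0,0,0],[0,0,0,0,0,0,0],[0,0,0,0,0,0,0],[0,0,0,0,0,0,0],[0,0,0,0,0,0,0],[0,0,0,0,0,0,0],[0,0,0,0,0,0,0],[0,0,-0.5,0,0,0,0],[0,0,-1,0,0,0,0],[0,0,-3,0,0,0,0],[0,0,-6,0,0,0,0],[0,0,-9,0,0,0,0],[0,0,-12,0,0,0,0],[0,0,-14,0,0,0,0],[0,0,-14,0,0,0,0]]])

```text
clock: 4.57
tool_pos: [0.4561, 0.1205, 0.1621]
orientation: [-179.6, 0.2, -80.5]
force: [1.1, 0.7, -1.7]
opening: 0.0113
gripper_force: 30.0
```

```bash
python3 - <<'E'
from h import *
print(get_obs()['opening'],get_obs()['gripper_force'])
plan([.57,.03,.16],-90-6.8)
E
```

```text
0.011345425475407941 29.99912202358246
tool [0.4561 0.1205 0.1621] [-1.7957e+02  1.7000e-01 -8.0500e+01] F [ 1.1   0.75 -1.67] t 4.57
move cm [10.81 -9.73  0.26] rot [-0.41  0.23 16.3 ]
```

Request:
play_rows(commands=[[[2,-2,0,0,0,3,0],[4.5,-4,0,0,0,7,0],[7,-6.5,0,0,0,11,0],[9.5,-8.5,0,0,0,15,0],[10.8,-9.7,0,0,0,16.3,0],[10.8,-9.7,0,0,0,16.3,0],[10.8,-9.7,0,0,0,16.3,0],[10.8,-9.7,0,0,0,16.3,0],[10.8,-9.7,0,0,0,16.3,0],[10.8,-9.7,0,0,0,16.3,0],[10.8,-9.7,0,0,0,16.3,0]]])

```text
clock: 5.48
tool_pos: [0.5669, 0.0293, 0.1574]
orientation: [-180.0, 0.0, -96.8]
force: [0.8, -0.6, -1.7]
opening: 0.0116
gripper_force: 30.0
```

```bash
python3 - <<'E'
from h import *
s=snap('wrist','w2'); print(s['origin'],s['attitude'])
cv2.imwrite('pics/w2b.png',cv2.convertScaleAbs(cv2.resize(cv2.imread('pics/w2.png'),(800,600),interpolation=cv2.INTER_CUBIC),alpha=1.1))
plan([.57,.03,.16],-90-6.8)
E
```

```text
[ 0.55718427 -0.04946036  0.31494371] [1.63013411e+02 7.09904047e-02 1.73257053e+02]
tool [0.567  0.0293 0.1574] [-1.7998e+02  2.0000e-02 -9.6780e+01] F [-0.56 -0.16 -1.61] t 5.53
move cm [-0.11 -0.28 -0.26] rot [-0.02  0.02  0.02]
```

View pics/w2b.png

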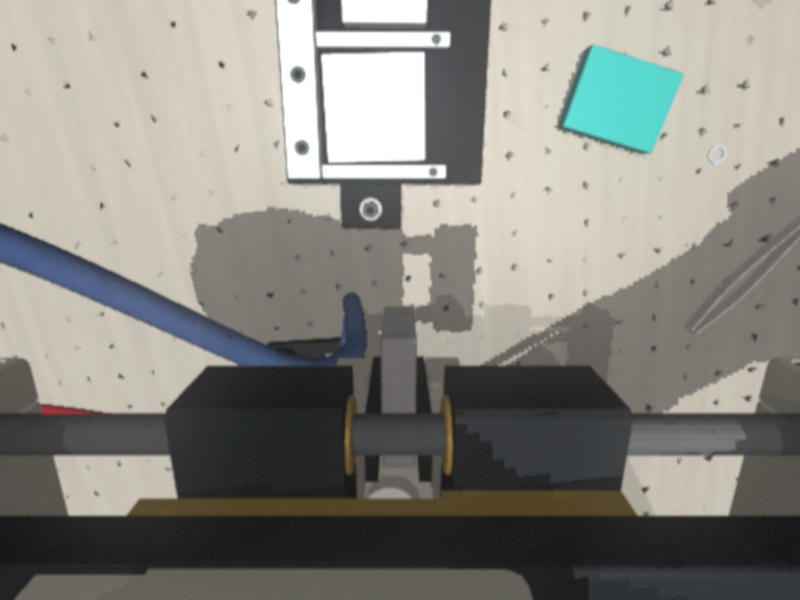

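Mostly the left nest (the long tile) is visible, with the parallel held along the tool x axis. I need to shift about 9 cm further along tool x to see the right nest.

Request:
play_rows(commands=[[[3,0,0,0,0,0,0],[6,0,0,0,0,0,0],[8.5,0,0,0,0,0,0],[9,0,0,0,0,0,0],[9,0,0,0,0,0,0],[9,0,0,0,0,0,0],[9,0,0,0,0,0,0],[9,0,0,0,0,0,0]]])

```text
clock: 6.2
tool_pos: [0.5568, -0.0597, 0.1571]
orientation: [-180.0, 0.0, -96.8]
force: [0.4, -0.1, -2.4]
opening: 0.0118
gripper_force: 30.0
```

```bash
python3 - <<'E'
from h import *
s=snap('wrist','w3'); print(s['origin'],s['attitude'])
im=cv2.imread('pics/w3.png')[0:270,130:490]
cv2.imwrite('pics/w3b.png',cv2.convertScaleAbs(cv2.resize(im,None,fx=2.2,fy=2.2,interpolation=cv2.INTER_CUBIC),alpha=0.8))
plan([.57,.03,.16],-90-6.8)
E
```

```text
[ 0.54707166 -0.13845708  0.31471027] [1.63020717e+02 6.37944282e-02 1.73253320e+02]
tool [ 0.5568 -0.0597  0.1571] [-1.7999e+02  1.0000e-02 -9.6780e+01] F [ 0.24 -0.47 -1.64] t 6.25
move cm [-9.07 -0.25 -0.29] rot [-0.01  0.01  0.02]
```

View pics/w3b.png

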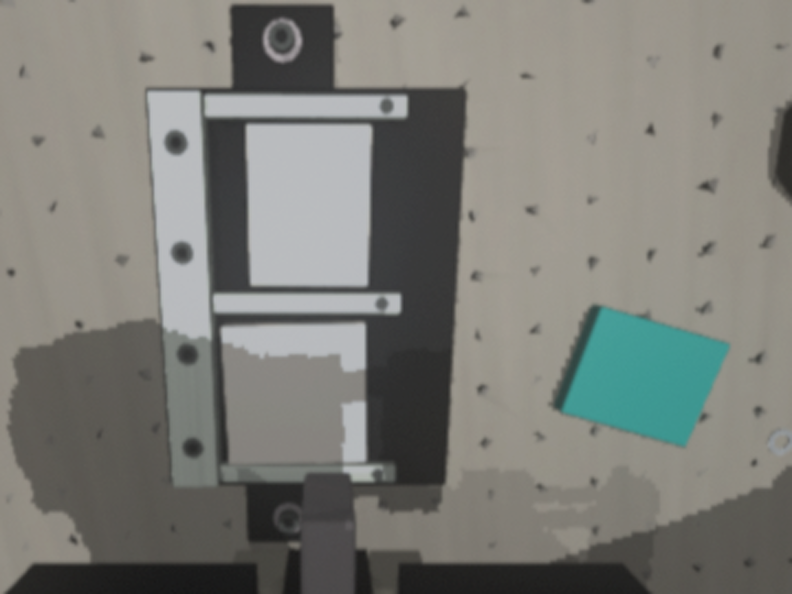

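The jig, the right nest with the short tile (246..372, 124..287 in the crop) and the near end of the held parallel (304..353, 475..518) are clear. I'll fit the poses.

```bash
cat > fit.py <<'E'
from h import *
from scipy.optimize import least_squares
s=load('w3'); px=lambda a:np.array([130+a[0]/2.2,a[1]/2.2])
F=[((200,90),40,-78,24),((147,90),60,-78,24),((172,486),60,78,24),((217,485),40,78,24),((407,97),-38,-78,17),((406,118),-38,-70,17),((401,294),-38,-4,17),((400,313),-38,4,17),((394,482),-38,78,17),((466,88),-62,-82,10),((444,484),-62,82,10)]
T=[((246,124),48,-30,12),((372,124),0,-30,12),((369,287),0,30,12),((250,286),48,30,12)]
def W(q,x,y,z,z0=0):
    c,n=np.cos(q[2]),np.sin(q[2]); x,y,z=x/1e3,y/1e3,z/1e3+z0; return [q[0]+c*x-n*y,q[1]+n*x+c*y,z]
def fit(F,q0,z0=0):
    r=least_squares(lambda q:np.concatenate([proj(s,W(q,x,y,z,z0))-px(a) for a,x,y,z in F]),q0)
    print('rms px',np.sqrt((r.fun**2).mean()), 'max',abs(r.fun).max()); return r.x
q=fit(F,[.56,-.12,-.118]); print('jig',q[:2].round(4),np.degrees(q[2]))
t=fit(T,[.53,-.15,-.118],.010); print('tile',t[:2].round(4),np.degrees(t[2]))
c,n=np.cos(q[2]),np.sin(q[2]); J=np.array([[c,n],[-n,c]]); print('tile in jig',J@(t[:2]-q[:2]))
tp=get_obs()['tool_pos']
yw=np.radians(-96.78); 
for a,z in(((328,518),.176),((328,475),.140)):
    p=ray(s,*px(a),z)[:2]-tp[:2]; print('par end: along tool x',p@[np.cos(yw),np.sin(yw)],'tool y',p@[np.sin(yw),-np.cos(yw)])
def jig(x,y): return W(q,x,y,0)[:2]
E
python3 - <<'E'
from fit import *
# parallel centre placed 1.5 mm off mid-gap
for x in (32,33): print(x,np.round(jig(x,-37),4))
plan([*jig(32,-37),.157],-90+np.degrees(q[2]))
E
```

```text
rms px 0.6223994007262408 max 1.3465747008260394
jig [ 0.5575 -0.1181] -6.998996973532447
rms px 0.19739891566083878 max 0.3391473804994405
tile [ 0.5285 -0.1518] -6.9672975994636595
tile in jig [-0.02462786 -0.03690149]
par end: along tool x 0.02523045898351824 tool y 0.0005131339437059379
par end: along tool x 0.023165690549687007 tool y 0.0005360872622566411
32 [ 0.5847 -0.1588]
33 [ 0.5857 -0.1589]
tool [ 0.5568 -0.0597  0.1571] [-1.7999e+02  1.0000e-02 -9.6780e+01] F [ 0.24 -0.47 -1.64] t 6.25
move cm [ 9.51 -3.94  0.01] rot [-0.01  0.01  0.22]
```

Request:
play_rows(commands=[[[3,-1.3,0,0,0,0.2,0],[6,-2.6,0,0,0,0.2,0],[8.5,-3.5,0,0,0,0.2,0],[9.5,-3.95,0,0,0,0.2,0],[9.5,-3.95,1,0,0,0.2,0],[9.5,-3.95,3,0,0,0.2,0],[9.5,-3.95,5,0,0,0.2,0],[9.5,-3.95,7,0,0,0.2,0],[9.5,-3.95,9,0,0,0.2,0],[9.5,-3.95,10,0,0,0.2,0],[9.5,-3.95,10.5,0,0,0.2,0],[9.5,-3.95,10.5,0,0,0.2,0],[9.5,-3.95,10.5,0,0,0.2,0],[9.5,-3.95,10.5,0,0,0.2,0],[9.5,-3.95,10.5,0,0,0.2,0]]])

```text
clock: 7.5
tool_pos: [0.5853, -0.1596, 0.0533]
orientation: [-179.9, 0.0, -97.0]
force: [-0.3, 0.1, -1.0]
opening: 0.0115
gripper_force: 30.0
```

```bash
python3 - <<'E'
from fit import *
o=get_obs(); print(J@(o['tool_pos'][:2]-q[:2]))
s=snap('wrist','w4')
im=cv2.imread('pics/w4.png')[60:330,130:430]
cv2.imwrite('pics/w4b.png',cv2.convertScaleAbs(cv2.resize(im,None,fx=2.2,fy=2.2,interpolation=cv2.INTER_CUBIC),alpha=1.5))
plan([*jig(32,-37),.0275],-90+np.degrees(q[2]))
E
```

```text
rms px 0.6223994007262408 max 1.3465747008260394
jig [ 0.5575 -0.1181] -6.998996973532447
rms px 0.19739891566083878 max 0.3391473804994405
tile [ 0.5285 -0.1518] -6.9672975994636595
tile in jig [-0.02462786 -0.03690149]
par end: along tool x -0.07057353976382656 tool y 0.040607495301847346
par end: along tool x -0.0726383081976578 tool y 0.04063044862039805
[ 0.03267463 -0.03775249]
tool [ 0.5852 -0.1596  0.0532] [-1.7989e+02  1.0000e-02 -9.7040e+01] F [-0.19  0.87 -1.83] t 7.55
move cm [-0.08  0.06  2.57] rot [-0.11  0.01 -0.04]
```

View pics/w4b.png

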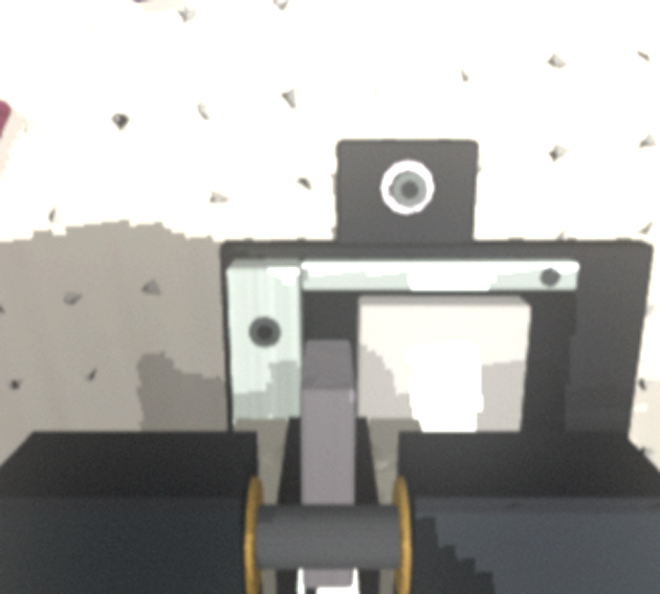

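The gap lies between the fence edge (u≈302) and the tile's rear edge (u≈358); the parallel's lower end edge spans 305..350 at v≈342. I'll check the centring numerically.

```bash
python3 - <<'E'
from fit import *
s=load('w4'); P=lambda u,v,z:((J@(ray(s,130+u/2.2,60+v/2.2,z)[:2]-q[:2]))*1e3).round(1)
print('fence',P(301.5,275,.024),P(302,410,.024)); print('tile rear',P(358.5,300,.022),P(357,410,.022)); print('par bottom',P(304,342,.036),P(350,342,.036)); print('par top',P(302,388,.072),P(354,388,.072)); print('rib',P(430,290,.017))
E
```

```text
rms px 0.6223994007262408 max 1.3465747008260394
jig [ 0.5575 -0.1181] -6.998996973532447
rms px 0.19739891566083878 max 0.3391473804994405
tile [ 0.5285 -0.1518] -6.9672975994636595
tile in jig [-0.02462786 -0.03690149]
par end: along tool x -0.07063711080665895 tool y 0.04046862663397648
par end: along tool x -0.07270187924049018 tool y 0.04049157995252719
fence [ 39.3 -76.3] [ 39.6 -36.8]
tile rear [ 23.7 -68.9] [ 23.7 -36. ]
par bottom [ 38.4 -61.1] [ 26.4 -61.2]
par top [ 37.6 -62.5] [ 26.6 -62.5]
rib [  3.4 -70.5]
```

Request:
play_rows(commands=[[[0,0.06,0.4,0,0,0,0],[0,0.06,0.9,0,0,0,0],[0,0.06,1.3,0,0,0,0],[0,0.06,1.7,0,0,0,0],[0,0.06,2.0,0,0,0,0],[0,0.06,2.2,0,0,0,0],[0,0.06,2.35,0,0,0,0],[0,0.06,2.4,0,0,0,0],[0,0.06,2.4,0,0,0,0],[0,0.06,2.4,0,0,0,0],[0,0.06,2.4,0,0,0,0]]])

```text
clock: 8.47
tool_pos: [0.5841, -0.1596, 0.0283]
orientation: [-180.0, 0.0, -97.0]
force: [0.6, -0.1, -1.7]
opening: 0.0114
gripper_force: 30.0
```

Bottom is inside the gap with no contact force (below the fence top). I'll lower it gently until it lands.

Request:
play_rows(commands=[[[0,0,0.05,0,0,0,0],[0,0,0.1,0,0,0,0],[0,0,0.13,0,0,0,0],[0,0,0.13,0,0,0,0],[0,0,0.13,0,0,0,0]]])

```text
clock: 8.88
tool_pos: [0.584, -0.1596, 0.0271]
orientation: [-180.0, -0.0, -97.0]
force: [-0.2, -0.0, 1.3]
opening: 0.0117
gripper_force: 30.0
```

Request:
play_rows(commands=[[[0,0,0,0,0,0,0.4],[0,0,0,0,0,0,0.4],[0,0,0,0,0,0,0.4],[0,0,0,0,0,0,0.4],[0,0,0,0,0,0,0.4],[0,0,0,0,0,0,0.4],[0,0,0,0,0,0,0.4],[0,0,0,0,0,0,0.4],[0,0,-0.5,0,0,0,0.4],[0,0,-1.5,0,0,0,0.4],[0,0,-3,0,0,0,0.4],[0,0,-6,0,0,0,0.4],[0,0,-9,0,0,0,0.4],[0,0,-11,0,0,0,0.4],[0,0,-11,0,0,0,0.4],[0,0,-11,0,0,0,0.4]]])

```text
clock: 10.22
tool_pos: [0.5849, -0.1596, 0.1393]
orientation: [-179.8, 0.0, -97.0]
force: [-0.9, 0.6, -0.2]
opening: 0.0352
gripper_force: 0.0
```

```bash
python3 - <<'E'
from fit import *
o=get_obs(); print(o['opening'])
s=snap('top','t2'); im=cv2.imread('pics/t2.png')[180:265,195:340]
plan([*jig(-50,-37),.137],q[2]*180/np.pi)
print(jig(-50,-37),jig(-110,-37))
E
```

```text
rms px 0.6223994007262408 max 1.3465747008260394
jig [ 0.5575 -0.1181] -6.998996973532447
rms px 0.19739891566083878 max 0.3391473804994405
tile [ 0.5285 -0.1518] -6.9672975994636595
tile in jig [-0.02462786 -0.03690149]
par end: along tool x -0.07062043917412232 tool y 0.04020410797881045
par end: along tool x -0.07268520760795355 tool y 0.040227061297361165
0.03521037756422946
tool [ 0.584  -0.1595  0.1378] [-1.7991e+02  3.0000e-02 -9.7050e+01] F [ 0.07  0.5  -0.97] t 10.27
move cm [-0.07  8.13  0.06] rot [-9.000e-02 -5.000e-02 -9.005e+01]
[np.float64(0.503345805126234), np.float64(-0.1487685948656275)] [np.float64(0.4437929080293604), np.float64(-0.14145747680002438)]
```

Request:
play_rows(commands=[[[0,1,0,0,0,-7,0],[0,2,0,0,0,-14,0],[0,3,0,0,0,-21,0],[0,4,0,0,0,-28,0],[0,5,0,0,0,-35,0],[0,6,0,0,0,-42,0],[0,7,0,0,0,-49,0],[0,8,0,0,0,-56,0],[0,8.15,0,0,0,-63,0],[0,8.15,0,0,0,-70,0],[0,8.15,0,0,0,-77,0],[0,8.15,0,0,0,-84,0],[0,8.15,0,0,0,-90,0],[0,8.15,0,0,0,-90,0],[0,8.15,0,0,0,-90,0],[0,8.15,0,0,0,-90,0],[0,8.15,0,0,0,-90,0],[0,8.15,0,0,0,-90,0]]])

```text
clock: 11.77
tool_pos: [0.503, -0.1496, 0.1366]
orientation: [180.0, 0.0, -7.1]
force: [-0.9, -0.4, 0.3]
opening: 0.0008
gripper_force: 0.0
```

```bash
python3 - <<'E'
from fit import *
s=snap('wrist','w5')
cv2.imwrite('pics/w5b.png',cv2.convertScaleAbs(cv2.resize(cv2.imread('pics/w5.png'),(800,600)),alpha=1.0))
plan([*jig(-48,-37),.014],q[2]*180/np.pi); print(get_obs()['opening'],J@(get_obs()['tool_pos'][:2]-q[:2]))
E
```

```text
rms px 0.6223994007262408 max 1.3465747008260394
jig [ 0.5575 -0.1181] -6.998996973532447
rms px 0.19739891566083878 max 0.3391473804994405
tile [ 0.5285 -0.1518] -6.9672975994636595
tile in jig [-0.02462786 -0.03690149]
par end: along tool x -0.07038568916397314 tool y -0.042342433727394053
par end: along tool x -0.07245045759780439 tool y -0.04231948040884335
tool [ 0.5029 -0.1496  0.1367] [ 1.80e+02  1.00e-02 -7.12e+00] F [-0.09  0.48 -0.26] t 11.82
move cm [ 0.23 -0.09 12.27] rot [ 0.    0.01 -0.12]
0.0005751613910470693 [-0.05029898 -0.03787618]
```

View pics/w5b.png

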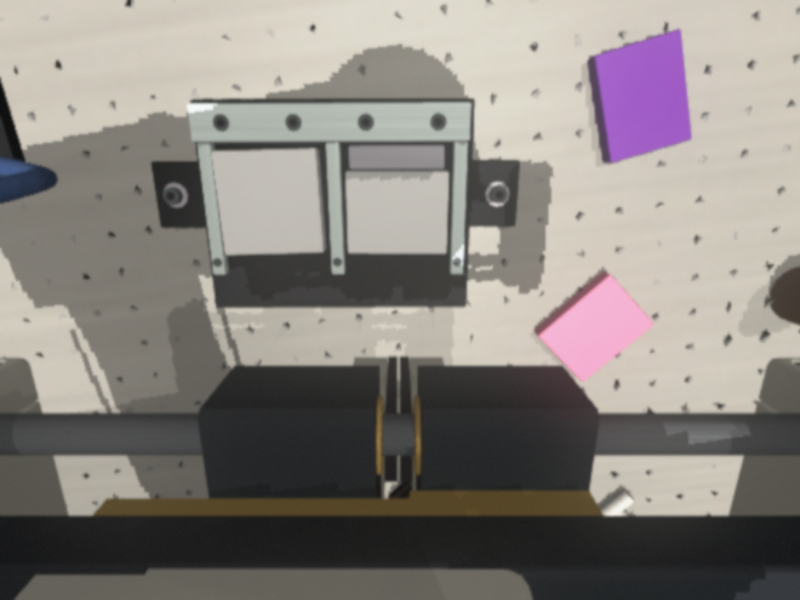

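The parallel stands upright in the gap behind the short tile (348–445, 145–168). Next I'll lower the closed fingers in front of the tile.

Request:
play_rows(commands=[[[0,-0.1,3,0,0,0,0],[0,-0.1,6,0,0,0,0],[0,-0.1,9,0,0,0,0],[0,-0.1,10.5,0,0,0,0],[0,-0.1,11.5,0,0,0,0],[0,-0.1,12.1,0,0,0,0],[0,-0.1,12.1,0,0,0,0],[0,-0.1,12.1,0,0,0,0],[0,-0.1,12.1,0,0,0,0]]])

```text
clock: 12.57
tool_pos: [0.5041, -0.1486, 0.0169]
orientation: [-180.0, -0.1, -7.0]
force: [0.4, -0.1, -0.6]
opening: 0.0001
gripper_force: 0.0
```

```bash
python3 - <<'E'
from fit import *
o=get_obs();print(J@(o['tool_pos'][:2]-q[:2]),o['tool_pos'],o['orientation'],J@o['force'][:2])
E
```

```text
rms px 0.6223994007262408 max 1.3465747008260394
jig [ 0.5575 -0.1181] -6.998996973532447
rms px 0.19739891566083878 max 0.3391473804994405
tile [ 0.5285 -0.1518] -6.9672975994636595
tile in jig [-0.02462786 -0.03690149]
par end: along tool x -0.06925856613782633 tool y -0.041357552676287504
par end: along tool x -0.07132333457165757 tool y -0.0413345993577368
[-0.04929484 -0.03675082] [ 0.50407607 -0.14860719  0.01687331] [-1.79986471e+02 -1.09914592e-01 -7.04277273e+00] [ 0.40278814 -0.00882431]
```

Request:
play_rows(commands=[[[0.3,0,0.1,0,0,0,0],[0.6,0,0.2,0,0,0,0],[0.9,0,0.2,0,0,0,0],[1.2,0,0.2,0,0,0,0],[1.3,0,0.2,0,0,0,0],[1.3,0,0.2,0,0,0,0],[1.3,0,0.2,0,0,0,0]]])

```text
clock: 13.15
tool_pos: [0.516, -0.1502, 0.0137]
orientation: [-180.0, 0.0, -7.1]
force: [0.2, 0.8, -0.2]
opening: 0.0006
gripper_force: 0.0
```

Request:
play_rows(commands=[[[0.05,0,0,0,0,0,0],[0.1,0,0,0,0,0,0],[0.15,0,0,0,0,0,0],[0.2,0,0,0,0,0,0],[0.25,0,0,0,0,0,0],[0.3,0,0,0,0,0,0],[0.3,0,0,0,0,0,0]]])

```text
clock: 13.73
tool_pos: [0.5188, -0.1506, 0.0137]
orientation: [180.0, 0.0, -7.0]
force: [-0.8, -0.9, 1.5]
opening: 0.0005
gripper_force: 0.5
```

Request:
play_rows(commands=[[[0.04,0,0,0,0,0,0],[0.08,0,0,0,0,0,0],[0.12,0,0,0,0,0,0],[0.16,0,0,0,0,0,0],[0.2,0,0,0,0,0,0],[0.24,0,0,0,0,0,0],[0.28,0,0,0,0,0,0],[0.3,0,0,0,0,0,0],[0.3,0,0,0,0,0,0]]])

```text
clock: 14.48
tool_pos: [0.5222, -0.151, 0.0137]
orientation: [-180.0, -0.0, -7.0]
force: [-2.1, 0.8, -0.2]
opening: 0.0002
gripper_force: 0.6
```

```bash
python3 - <<'E'
from fit import *
o=get_obs();print(J@(o['tool_pos'][:2]-q[:2]),J@o['force'][:2])
E
```

```text
rms px 0.6223994007262408 max 1.3465747008260394
jig [ 0.5575 -0.1181] -6.998996973532447
rms px 0.19739891566083878 max 0.3391473804994405
tile [ 0.5285 -0.1518] -6.9672975994636595
tile in jig [-0.02462786 -0.03690149]
par end: along tool x -0.06945003992854822 tool y -0.023107295244536426
par end: along tool x -0.07151480836237943 tool y -0.023084341925985727
[-0.03104398 -0.03687253] [-2.21714991  0.48793962]
```

Request:
play_rows(commands=[[[0.02,0,0,0,0,0,0],[0.04,0,0,0,0,0,0],[0.06,0,0,0,0,0,0],[0.08,0,0,0,0,0,0],[0.08,0,0,0,0,0,0]]])

```text
clock: 14.9
tool_pos: [0.5224, -0.151, 0.0137]
orientation: [180.0, 0.0, -7.0]
force: [-3.0, 0.1, 1.0]
opening: 0.0
gripper_force: 1.6
```

Request:
play_rows(commands=[[[0.01,0,0,0,0,0,0],[0.02,0,0,0,0,0,0],[0.03,0,0,0,0,0,0],[0.04,0,0,0,0,0,0],[0.04,0,0,0,0,0,0]]])

```text
clock: 15.32
tool_pos: [0.5224, -0.1511, 0.0137]
orientation: [180.0, 0.1, -7.1]
force: [-4.8, 1.0, 1.7]
opening: 0.0003
gripper_force: 2.7
```

Motion has stopped while force builds to about 5 N. I'll check whether it is flush.

```bash
python3 - <<'E'
from fit import *
o=get_obs();print(J@(o['tool_pos'][:2]-q[:2]),J@o['force'][:2])
s=snap('wrist','w6'); 
c=proj(s,[*jig(28,-37),.03]); print(c)
u0,v0=int(c[0]-75),int(max(0,c[1]-55)); print(u0,v0)
cv2.imwrite('pics/w6b.png',cv2.convertScaleAbs(cv2.resize(cv2.imread('pics/w6.png')[v0:v0+115,u0:u0+150],None,fx=5,fy=5,interpolation=cv2.INTER_CUBIC),alpha=1.5))
for x,z in((40,.024),(40,.046),(28,.046),(28,.022),(-20,.022)): print(x,z,[((proj(s,[*jig(x,y),z])-[u0,v0])*5).round(0) for y in(-62,-12)])
E
```

```text
rms px 0.6223994007262408 max 1.3465747008260394
jig [ 0.5575 -0.1181] -6.998996973532447
rms px 0.19739891566083878 max 0.3391473804994405
tile [ 0.5285 -0.1518] -6.9672975994636595
tile in jig [-0.02462786 -0.03690149]
par end: along tool x -0.06952114761351277 tool y -0.022826412091023214
par end: along tool x -0.07158591604734402 tool y -0.022803458772472508
[-0.03076283 -0.03694257] [-4.84110739  0.41018294]
[277.7881     161.06648528]
202 106
40 0.024 [array([659., 131.]), array([ 99., 131.])]
40 0.046 [array([706., 147.]), array([ 50., 147.])]
28 0.046 [array([698., 304.]), array([ 59., 304.])]
28 0.022 [array([649., 263.]), array([109., 263.])]
-20 0.022 [array([626., 739.]), array([133., 739.])]
```

View pics/w6b.png

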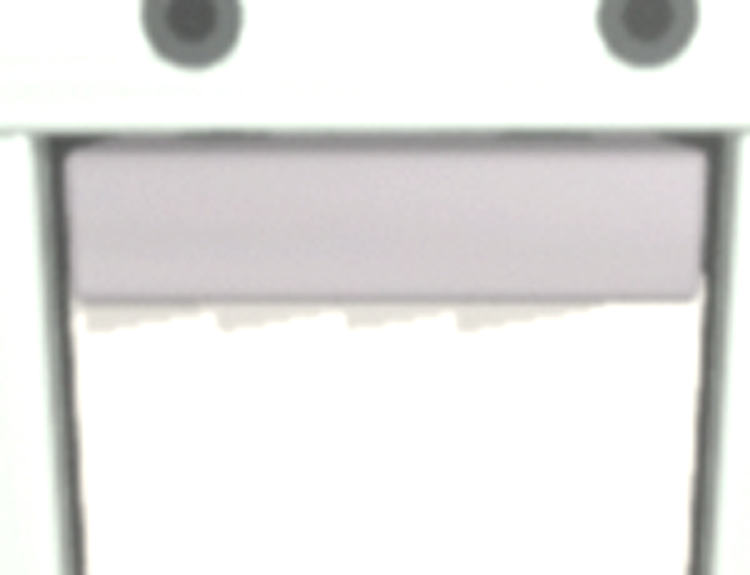

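Parallel faces line up with the fence (predicted flush edges 147/304, seen 150/301), and the tile has pushed it back square. I'll hold the pose briefly to confirm the force is steady.

Request:
play_rows(commands=[[[0.01,0,0,0,0,0,0],[0.01,0,0,0,0,0,0],[0.01,0,0,0,0,0,0],[0.01,0,0,0,0,0,0],[0.01,0,0,0,0,0,0],[0.01,0,0,0,0,0,0],[0.01,0,0,0,0,0,0],[0.01,0,0,0,0,0,0],[0.01,0,0,0,0,0,0],[0.01,0,0,0,0,0,0],[0.01,0,0,0,0,0,0],[0.01,0,0,0,0,0,0]]])

```text
clock: 16.37
tool_pos: [0.5224, -0.1511, 0.0137]
orientation: [180.0, 0.1, -7.1]
force: [-5.4, 1.7, 3.0]
opening: 0.0001
gripper_force: 2.8
```

```bash
python3 -c "
from h import *
o=get_obs(); print(o['force'],o['tool_pos']); print(close_job())"
```

```text
[-5.38292401  1.68727927  2.9779896 ] [ 0.52240845 -0.15108977  0.01365314]
the job is handed in; nothing more can be done
None
```

The job is handed in: the parallel stands released on the jig floor behind the short tile. The tile is pushed back so that tile, parallel and fence look flush in the last camera check, and the arm is still pressing it at about 5.5 N.

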